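# Switch on a loose work lamp braced against the bench stop

### The job

Check a work lamp before it is packed: slide it along the bench, with its switch still out, until its plain end sits square and flat against the buffer plate of the steel bench stop. Then, with the lamp braced there, push the switch on its other end fully in and leave the lamp lying there, switched on. Press gently rather than ramming it, keep the lamp flat on the bench, and leave the other goods where they are.

Things in the scene. Friction and masses are not known exactly. Their poses are not given: they have to be found in the camera images.
- stop: Immovable steel bracket, 240 mm wide, 60 high. Origin: on the bench, mid-face. x points into it (the way to push; within 0.2 rad of world +y), y along its face (at x = 0), z up. In front of it, on two rods, is clamped a flat dark buffer plate 220 mm wide, z 3 to 53 mm, rigid and square to x; the lamp meets this. Its face is 8 to 30 mm before the bracket's, not reported: feel for it.
- lamp: Loose work lamp on its back: black box 150 (x) by 90 (y) by 50 mm, white LED grid on top, 0.25 to 0.45 kg; too wide to grip, slides at about 1.5 to 5 N. Origin: centre of underside; z up. Plain end at x = +75 mm, switch end at x = -75 mm. It starts with the plain end some 80 to 165 mm short of the bracket, facing it, up to 0.5 rad out of square and 30 mm off the middle.
- lamp_back (a point): Middle of the lower edge of the lamp's plain end (lamp x = +75 mm, at bench height); this end goes against the stop.
- button_face (a point): Centre of the outer face of the lamp's push-in switch, a grey block 32 mm wide (lamp y), 24 mm high, its centre 27 mm above the lamp's underside. It moves along lamp x: out, its face is 17 mm proud of the lamp's end (lamp x = -92 mm); fully in, 7 mm proud (-82 mm). The end is flat and clear for 29 mm either side of it.
- button (a joint): Travel of the switch in m: 0 is out (off), 0.010 is fully in (on). It resists with a steady 9 N or so over the whole travel, then stops hard; it has no return spring and stays where it is left. 9 N is more than the lamp's sliding friction, so an unbraced lamp slides away instead.
- box_a: Black and blue retail box 130 x 70 x 60 mm beside the lamp's way, on the side far from the robot; loose, leave alone. Origin: centre of its underside.
- box_b: Blue and black retail box 100 x 70 x 75 mm beside the stop, on the robot's side; loose, leave alone. Origin: centre of its underside.
- tape: Roll of packing tape lying flat, 100 mm across, 48 mm high; loose, leave alone. Origin: centre of its underside.
- can: Can 66 mm across, 120 mm high; loose, leave alone. Origin: centre of its underside.
- mug: White mug 80 mm across, 90 mm high; loose, leave alone. Origin: centre of its underside.
- charger: White charger brick 110 x 55 x 35 mm; loose, leave alone. Origin: centre of its underside.
- torch: Torch standing on its head, 54 mm across, 140 mm high; loose, leave alone. Origin: centre of its underside.

How it is judged:
By the outcome, as a careful person would: the job done as asked, in the order asked, and still so for the second after the job is handed in, with the robot touching nothing.
It also fails if it takes over 51 s, if anything falls off the work surface, if the arm or the gripper's body presses on something with over 40 N, if the wrist force passes 120 N, or if a joint passes its speed limit or range.

### The arm

A 6-joint arm with a two-finger parallel gripper is mounted at the origin on the work surface. World frame = base frame: x ahead of the robot, y to its left, z up, the work surface at z = 0. Lengths are in mm, angles in degrees, forces in N, time in s.
With the tool pointing down it reaches from about 275 to 1000 mm from the base axis. Payload 8.4 kg.
Tool frame: the origin (TCP) lies between the finger pads; the fingertips stand 19 mm ahead of it and the grasp point (between the pads) is the TCP; z points along the fingers, x is the direction in which the jaws open and shut, and the axes are right-handed (so a half turn about z gives the same grasp; the last joint's range is limited). The gripper opens to 85 mm and grips with 20 to 120 N. Pads are 22 mm wide; open, the fingers measure 114 mm over their backs; the gripper's body (76 mm by 85 mm) begins 54 mm behind the grasp point. The pads swing forward as they close: fully open they stand 13 mm farther back than shut.
Start: joints at [-77.43, 20.225, 93.587, -0, 66.188, -0.138], TCP at [137.489, -609.692, 220.381] pointing down, gripper open.
Joint ranges: [-150.9, 150.9], [-52.94, 120.26], [3.33, 152.33], [-74.26, 254.26], [0, 154.13], [-172.89, 172.89]. Speed limits (degrees/s): [127.2, 127.2, 159.86, 180, 180, 180].

### API

Orientations are given as a 3x3 rotation matrix whose columns are the frame's x, y, z axes.
In Python, from rig import monitor, optics, job gives the robot as it stands.
- The arm moves only by the tool arm_command, never from a script. Its argument "targets" is a list that holds one entry, the list of rows, each a list of 7 numbers: the shift along the tool's x, y, z in m, then the turn, a rotation vector about the tool's x, y, z in degrees, then the closure, from 0 (fully open) to 1 (shut). A call has 1 to 20 rows; each row shifts and turns the commanded pose from where the row before left it, along the tool's axes as they then stand; what a row does not reach is not made up. A row lasts 1/10 s, in which the tool goes at most 50 mm and 8.59 degrees, less where a joint would pass 70% of its speed; a pose out of reach is approached as far as the arm can. A call with a gripper value outside its range is refused whole. The fingers move at their own pace and stop on an object; "force" is the grip in N (left out, the last holds). Time passes only in rows, so rows that do not move let the fingers close. It gives the time, the measured TCP pose, the force and the opening at its end, in the units of the state.
- monitor.get_state(): the state, without advancing time (a new reading comes with each control period).
- optics.read_camera(name): name is "side" or "top" or "wrist"; returns (picture, depth): 400x640x3 uint8, blue, green, red; 400x640 float32, mm along the optical axis (not along the pixel's ray), 0 where there is no reading.
- optics.camera_model(name): a dict with "fx", "fy", "cx", "cy" (pixels), "dist_coeffs" ([k1, k2, p1, p2, k3] as OpenCV has them; the pictures are not rectified), "rvec" (rotation vector, rad) and "tvec" (3), from world to camera coordinates, as OpenCV has them. Camera axes: x right, y down, z forward; pixel columns grow to the right and rows downward; lengths in mm; the calibration is good to about 2 mm. A picture is of the moment at which its call begins: read the wrist's pose just before it. camera_model takes no time and is no camera call; for the wrist camera it gives the pose at the moment of the call.
- job.finish_job(): hands the job in, once; it reports no verdict.
Trained networks look in the newest picture that a camera, given by its name, has taken for a name from the list of things; names that differ only in an ending like _2 or _b are one class to them, and where a whole thing is asked for, a point or a joint stands for the part that bears it (a point fixed in the world has none). Each returns a list of dicts, best first, with "conf" (0 to 1); they miss things now and then, are a little off and sometimes report something else, mostly with a low value. They report only what shows in the picture. A call takes as long as a camera call.
- optics.spot_in(camera, query): "at" ([x, y, z] in mm, in world coordinates, good to about 4 mm: the middle of the surface that is visible of it).
- optics.trace(camera, query): "pixels" (400x640 bool, what is visible of it).
- optics.place_of(camera, query): "at" ([x, y, z] in mm, in world coordinates, good to about 4 mm: a listed point, or the origin of a listed thing).
The state is a dict: "time_s": time; "q": joint angles; "qd": joint speeds; "tau": joint torques, N m; "ee_pos": TCP position; "tool_rot": TCP orientation; "wrist_force": force on the tool from outside, world axes, zero at the start; "torque": the same for the moment, N m; "grip_width": finger opening in mm.
Only numpy, scipy, OpenCV 4.12 (cv2) and the standard library are available. Lean on these libraries where they do the work, as an engineer would, in place of code of your own. Each camera call takes 0.05 s, during which the arm holds its last target.

## Working session

There is one attempt and no reset: what is moved stays moved. The work goes in short steps, Python scripts to look and compute and a tool call to move; the robot and the scene stay as the last step left them, time stands still between calls to the robot, and variables do not carry over. Pictures are saved under pics/ and viewed, and the job is handed in when it is done.

Besides the shell and the picture viewer there is one more tool, called by a JSON object that holds its "op" and its "data". arm_command: Moves the arm, as the interface text tells. Its arguments: {"type":"object","properties":{"targets":{"type":"array","items":{"type":"array","items":{"type":"array","items":{"type":"number"}}}},"force":{"type":"number"}},"required":["targets"]}

```bash
mkdir -p pics; cat > h.py <<'E'
import numpy as np, cv2
from rig import monitor, optics, job
def cam(n):
    m=optics.camera_model(n);K=np.array([[m['fx'],0,m['cx']],[0,m['fy'],m['cy']],[0,0,1.]]);return K,np.array(m['dist_coeffs'],float),np.array(m['rvec'],float),np.array(m['tvec'],float)
def unproj(c,px,d):
    K,D,r,t=c;R=cv2.Rodrigues(r)[0]
    px=np.array(px,float).reshape(-1,1,2);u=cv2.undistortPoints(px,K,D).reshape(-1,2)
    P=np.c_[u,np.ones(len(u))]*np.array(d).reshape(-1,1)
    return (P-t.reshape(3))@R
def onplane(c,px,z):
    K,D,r,t=c;R=cv2.Rodrigues(r)[0]
    u=cv2.undistortPoints(np.array(px,float).reshape(-1,1,2),K,D).reshape(-1,2)
    d=np.c_[u,np.ones(len(u))]@R;o=-R.T@t.reshape(3)
    return o+d*((z-o[2])/d[:,2])[:,None]
def proj(c,P):
    K,D,r,t=c;return cv2.projectPoints(np.array(P,float).reshape(-1,1,3),r,t,K,D)[0].reshape(-1,2)
E
python3 - <<'E'
from h import *
np.set_printoptions(precision=1,suppress=True)
for n in ['top','side']:
    p,d=optics.read_camera(n);cv2.imwrite(f'pics/{n}0.png',p)
    np.savez(f'{n}0.npz',p=p,d=d)
    qs=['lamp','stop','lamp_back','button_face'] + (['box_a','tape','can','mug','charger','torch'] if n=='top' else [])
    for q in qs:
        print(n,q,[(np.array(x['at']),round(x['conf'],2)) for x in optics.place_of(n,q)[:3]])
print(monitor.get_state())
E
```

```text
top lamp [(array([464.4,  25.7,  -3. ]), 0.63), (array([386.4, 437.4,  -0.4]), 0.2)]
top stop [(array([523. , 216.7,   0.6]), 0.62)]
top lamp_back []
top button_face [(array([466.4, -66.2,  25.1]), 0.63)]
top box_a [(array([679.6,  88.7,   3.1]), 0.82), (array([338.2, 180.2,  -4.5]), 0.64)]
top tape [(array([533.9, 439.7,  -0.6]), 0.84)]
top can [(array([640.6, 426.3,   3.2]), 0.7), (array([679.6,  87. ,   3.7]), 0.64)]
top mug [(array([384. , 438.7,   2.5]), 0.78)]
top charger [(array([ 627.9, -385.4,   -1.8]), 0.7)]
top torch [(array([ 461.1, -370.8,   -1.6]), 0.94)]
side lamp [(array([468.8,  23.9,  -0.8]), 0.8)]
side stop [(array([528. , 213.7,   0.8]), 0.68), (array([460.8, -62.8,  26.5]), 0.31)]
side lamp_back []
side button_face [(array([529.3, 435.9,   1.4]), 0.71), (array([458.7, -63. ,  26.7]), 0.57), (array([644.1, 430.4,   2.9]), 0.53)]
{'time_s': 0.8, 'q': array([-77.4,  20.2,  93.6,   0. ,  66.2,  -0.1]), 'qd': array([ 0.1,  0. , -0.1,  0.1,  0.1, -0. ]), 'tau': array([  0. , -60.5, -34.2,   0. ,   0. ,   0. ]), 'ee_pos': array([ 137.5, -609.7,  220.4]), 'tool_rot': array([[ 0.2, -1. ,  0. ],
       [-1. , -0.2, -0. ],
       [ 0. , -0. , -1. ]]), 'wrist_force': array([-0.9,  0.7, -0.1]), 'torque': array([-0. , -0. ,  0.1]), 'grip_width': 85.3645369014165}
```

View pics/top0.png

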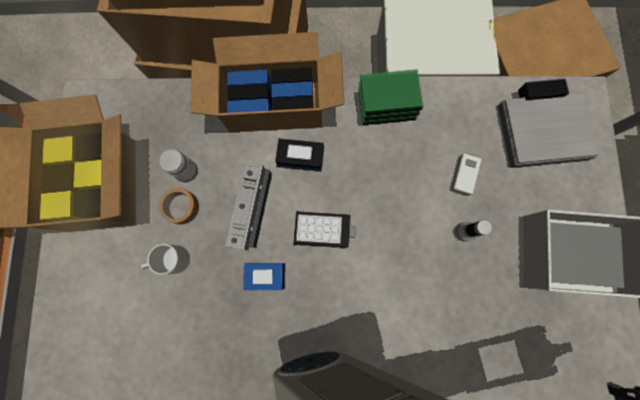

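View pics/side0.png

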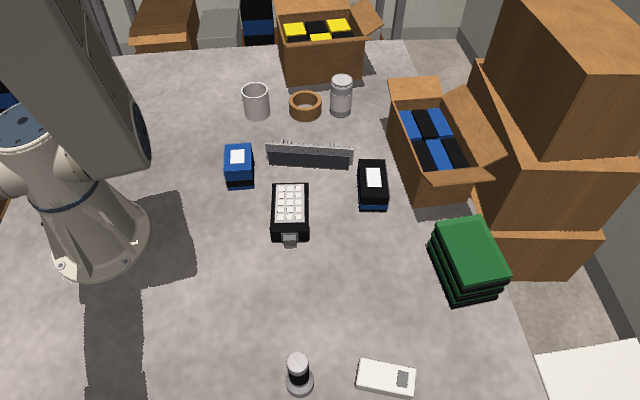

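```bash
python3 - <<'E'
from h import *
np.set_printoptions(precision=4,suppress=True)
for n in ['top','side']:
    print(n,cam(n))
    c=cam(n);R=cv2.Rodrigues(c[2])[0];print(-R.T@c[3])
s=monitor.get_state();print(s['tool_rot'])
E
```

```text
top (array([[363.6976,   0.    , 321.407 ],
       [  0.    , 363.6976, 196.3537],
       [  0.    ,   0.    ,   1.    ]]), array([-0.0248,  0.    ,  0.    ,  0.    ,  0.    ]), array([ 2.1172, -2.1134,  0.1687]), array([ 25.4789, 557.0756, 951.1995]))
[ 375.2765    3.1386 1036.7838]
side (array([[414.632 ,   0.    , 318.3922],
       [  0.    , 414.632 , 202.4218],
       [  0.    ,   0.    ,   1.    ]]), array([-0.1068,  0.    ,  0.    ,  0.    ,  0.    ]), array([ 2.4625, -0.1138,  0.0484]), array([-534.7325,   90.4422,  988.1907]))
[ 475.6154 -596.1511  830.0803]
[[ 0.2199 -0.9755  0.    ]
 [-0.9755 -0.2199 -0.    ]
 [ 0.     -0.     -1.    ]]
```

The top view shows the lamp at about (321,230) with its switch on the right at (352,231). The stop is slanted at (247,207) with the dark plate on its right, box_b is at (264,277) and box_a at (300,155). Next I'll measure poses from the depth.

```bash
python3 - <<'E'
from h import *
np.set_printoptions(precision=1,suppress=True)
for n in ['top','side']:
    f=np.load(f'{n}0.npz');p,d=f['p'],f['d'];c=cam(n)
    v,u=np.nonzero(d>0);P=unproj(c,np.c_[u,v],d[v,u])
    # lamp top
    for nm,box,zr in [('lamp',(370,570,-62,120),(42,56)),('stoptop',(380,680,130,290),(54,66)),('platetop',(380,680,130,290),(45,56)),('box_b',(290,390,120,250),(65,82)),('box_a',(600,760,0,180),(52,66)),('stopall',(380,680,130,290),(20,66))]:
        m=(P[:,0]>box[0])&(P[:,0]<box[1])&(P[:,1]>box[2])&(P[:,1]<box[3])&(P[:,2]>zr[0])&(P[:,2]<zr[1])
        Q=P[m]
        if len(Q)<8: print(n,nm,len(Q));continue
        r=cv2.minAreaRect(Q[:,:2].astype(np.float32))
        print(n,nm,len(Q),'z',np.median(Q[:,2]),r[0],r[1],r[2],cv2.boxPoints(r).round().tolist())
E
```

```text
top lamp 1796 z 51.30798726090882 (467.1414489746094, 20.104949951171875) (160.7767791748047, 90.63322448730469) 86.69645690917969 [[417.0, -58.0], [508.0, -63.0], [517.0, 98.0], [427.0, 103.0]]
top stoptop 525 z 59.41042105387826 (550.0782470703125, 199.68310546875) (61.72298049926758, 287.96490478515625) 70.50627899169922 [[404.0, 219.0], [676.0, 123.0], [696.0, 181.0], [425.0, 277.0]]
top platetop 449 z 52.7759548246404 (540.8934936523438, 210.68276977539062) (73.78343200683594, 259.13494873046875) 71.60392761230469 [[406.0, 217.0], [652.0, 135.0], [675.0, 205.0], [430.0, 287.0]]
top box_b 1073 z 75.4629021941428 (340.9999084472656, 178.74859619140625) (68.93600463867188, 100.42369842529297) 0.30530935525894165 [[306.0, 229.0], [307.0, 128.0], [376.0, 129.0], [375.0, 229.0]]
top box_a 1154 z 60.67016960684662 (657.803955078125, 101.13414001464844) (150.46986389160156, 122.5611801147461) 84.84955596923828 [[590.0, 32.0], [712.0, 21.0], [726.0, 171.0], [604.0, 182.0]]
top stopall 1391 z 51.97519409566774 (556.248291015625, 217.21670532226562) (101.03536987304688, 287.95208740234375)
[... 561 characters left out ...]
01953, 256.79254150390625) 74.70571899414062 [[407.0, 214.0], [655.0, 146.0], [675.0, 219.0], [427.0, 287.0]]
side box_b 809 z 75.69950213701655 (343.43695068359375, 178.69119262695312) (105.5090560913086, 69.69747161865234) 89.75666809082031 [[308.0, 126.0], [378.0, 126.0], [379.0, 231.0], [309.0, 232.0]]
side box_a 1165 z 60.75837966148807 (656.593017578125, 99.7509994506836) (153.27835083007812, 127.56477355957031) 84.1045150756836 [[585.0, 30.0], [712.0, 17.0], [728.0, 169.0], [601.0, 183.0]]
side stopall 1711 z 49.56957861539512 (556.0501708984375, 215.90744018554688) (98.75054931640625, 283.8614501953125) 71.1203384399414 [[406.0, 215.0], [674.0, 123.0], [706.0, 217.0], [438.0, 309.0]]
```

```bash
python3 - <<'E'
from h import *
np.set_printoptions(precision=1,suppress=True)
W=np.full((560,760,3),255,np.uint8)
for i,n in enumerate(['top','side']):
    p,d=(np.load(f'{n}0.npz')[k] for k in 'pd');c=cam(n)
    v,u=np.nonzero(d>0);P=unproj(c,np.c_[u,v],d[v,u]);C=p[v,u]
    m=(P[:,2]>12)&(P[:,2]<85)
    A=np.full((560,380,3),255,np.uint8)
    # x 290..740 -> cols? draw x right (290..730), y up(-100..300)
    o=np.argsort(P[m][:,2])
    for q,col in zip(P[m][o],C[m][o]):
        X=int((q[0]-400)*1.7);Y=int(540-(q[1]+90)*1.45)
        X=int((q[0]-395)*1.45)
        if 0<=X<380 and 0<=Y<560:
            z=int(np.clip((q[2]-10)*3.4,0,255)); A[Y:Y+2,X:X+2]=cv2.applyColorMap(np.array([[z]],np.uint8),cv2.COLORMAP_JET)[0,0]
    W[:,i*380:(i+1)*380]=A
cv2.imwrite('pics/bev.png',W)
for n in ['top','side']:
    p,d=(np.load(f'{n}0.npz')[k] for k in 'pd')
    cv2.imwrite(f'pics/z_{n}.png',cv2.resize(p[150:290,210:380] if n=='top' else p[120:260,200:400],None,fx=4,fy=4,interpolation=cv2.INTER_CUBIC))
E
```

```text
(no output)
```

View pics/bev.png

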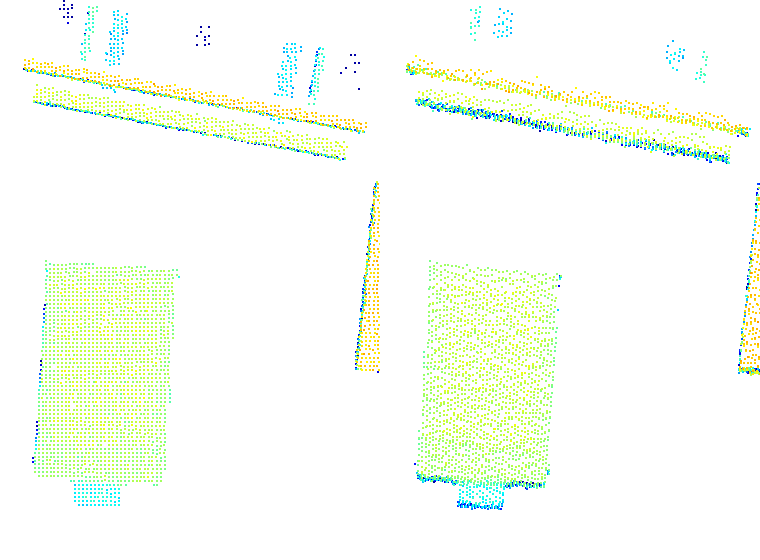

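View pics/z_top.png

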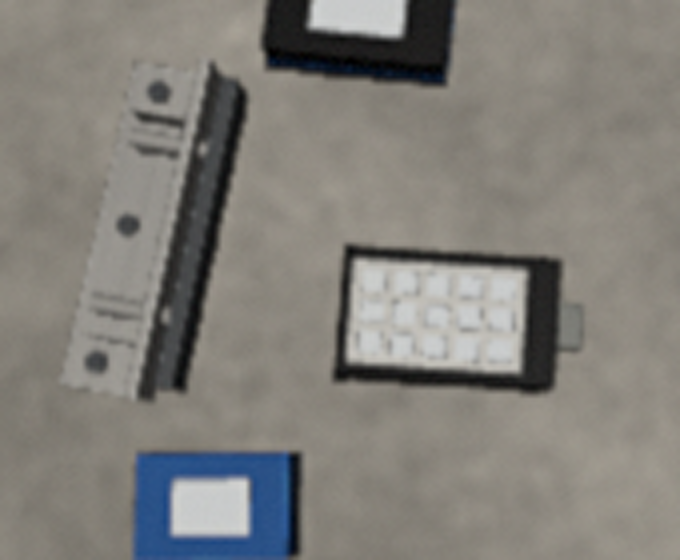

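View pics/z_side.png

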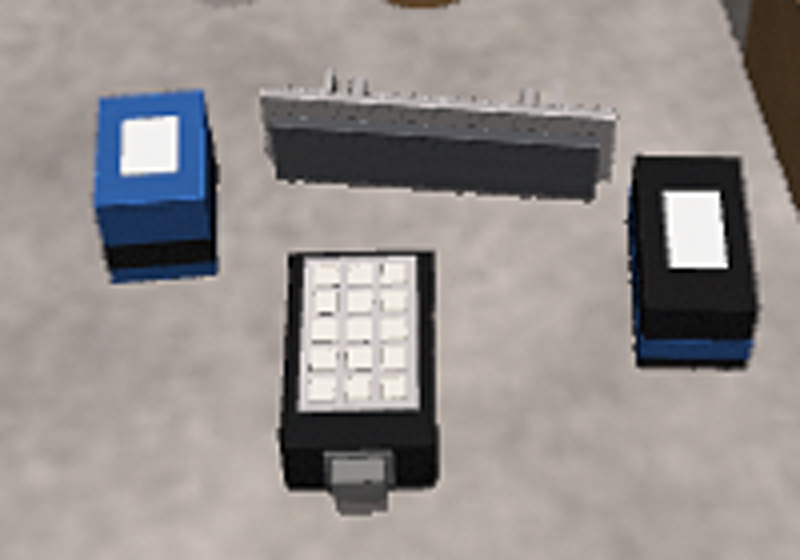

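```bash
cat >> h.py <<'E'
def cloud(n,p=None,d=None):
    c=cam(n);v,u=np.nonzero(d>0);return unproj(c,np.c_[u,v],d[v,u])
def fitplate(P):
    # front-most plate edge: points z 15..56; slide bins along face
    m=(P[:,0]>418)&(P[:,0]<625)&(P[:,1]>130)&(P[:,1]<255)&(P[:,2]>8)&(P[:,2]<56);Q=P[m]
    a=np.radians(10.5)
    for _ in range(3):
        f=np.array([np.cos(a),-np.sin(a)]);g=np.array([np.sin(a),np.cos(a)])
        s=Q[:,:2]@f;t=Q[:,:2]@g
        b=((s-s.min())//8).astype(int);S=[];T=[]
        for k in range(b.max()+1):
            q=b==k
            if q.sum()>3: S.append(s[q].mean());T.append(np.percentile(t[q],8))
        k,c0=np.polyfit(S,T,1);a-=np.arctan(k)
    return np.degrees(a),np.median(T),(min(S),max(S))
def fitlamp(P,box=(370,620,-80,190)):
    m=(P[:,0]>box[0])&(P[:,0]<box[1])&(P[:,1]>box[2])&(P[:,1]<box[3])&(P[:,2]>47)&(P[:,2]<55);Q=P[m][:,:2]
    # keep largest cluster
    g=np.zeros((400,400),np.uint8);I=((Q-[box[0],box[2]])).astype(int);g[I[:,0],I[:,1]]=1
    n,l,st,_=cv2.connectedComponentsWithStats(cv2.dilate(g,np.ones((9,9))));k=1+np.argmax(st[1:,4]);Q=Q[l[I[:,0],I[:,1]]==k]
    from scipy.optimize import minimize_scalar
    def ext(a):
        r=np.radians(a);f=np.array([np.cos(r),-np.sin(r)]);g=np.array([np.sin(r),np.cos(r)])
        s=Q@f;t=Q@g;return np.percentile(s,[1,99]),np.percentile(t,[.7,99.3]),f,g
    best=min(np.arange(-30,30,.1),key=lambda a:np.ptp(ext(a)[0])*1+np.ptp(ext(a)[1]))
    (s0,s1),(t0,t1),f,g=ext(best)
    return best,(s1-s0,t1-t0),f*(s0+s1)/2+g*(t0+t1)/2
E
python3 - <<'E'
from h import *
np.set_printoptions(precision=1,suppress=True)
for n in ['top','side']:
    f=np.load(f'{n}0.npz');P=cloud(n,f['p'],f['d'])
    a,t,s=fitplate(P);print(n,'plate',a,t,s)
    print('lamp',*fitlamp(P))
    m=(P[:,0]>400)&(P[:,0]<680)&(P[:,1]>150)&(P[:,1]<290)&(P[:,2]>57)&(P[:,2]<66)
    Q=P[m][:,:2]; m2=abs(Q[:,1]-(255-(Q[:,0]-400)*.185))<15; r=np.polyfit(Q[m2][:,0],Q[m2][:,1],1);print('bracket',np.degrees(np.arctan(r[0])),Q[m2][:,0].min(),Q[m2][:,0].max())
    B=P[(P[:,0]>430)&(P[:,0]<490)&(P[:,1]<-66)&(P[:,1]>-100)&(P[:,2]>33)&(P[:,2]<45)];print('button',len(B),B.mean(0),B.min(0),B.max(0))
s=monitor.get_state();print(s['wrist_force'],s['time_s'])
E
```

```text
top plate 10.429281942198491 284.4690616105617 (np.float64(373.54480532194424), np.float64(579.3876339532657))
lamp 3.000000000000469 (np.float64(87.25874435571149), np.float64(146.42732014016082)) [467.2  25.5]
bracket -10.416923530135874 412.01481085352907 647.2205151851263<stdin>:9: RuntimeWarning: Mean of empty slice.
  ret = um.true_divide(
Traceback (most recent call last):
ValueError: zero-size array to reduction operation minimum which has no identity
```

```bash
cat >> h.py <<'E'
from scipy.spatial.transform import Rotation as Rn
def Rz(deg): # tool down with tool x at world angle deg
    c,s=np.cos(np.radians(deg)),np.sin(np.radians(deg));return np.array([[c,s,0],[s,-c,0],[0,0,-1.]])
def rows(p0,R0,p1,R1,n):
    rv=Rn.from_matrix(R0.T@R1).as_rotvec(degrees=True)/n;R=R0.copy();o=[]
    for i in range(n):
        o.append(np.r_[R.T@((p1-p0)/n)/1000,rv]);R=R@Rn.from_rotvec(rv,degrees=True).as_matrix()
    return np.array(o)
E
python3 - <<'E'
from h import *
np.set_printoptions(precision=4,suppress=True,linewidth=150)
n='side'
f=np.load(f'{n}0.npz');P=cloud(n,f['p'],f['d'])
print(fitplate(P),fitlamp(P))
s=monitor.get_state()
print(rows(s['ee_pos'],s['tool_rot'],np.array([461,-90,120.]),Rz(-3.2),17))
E
```

```text
(np.float64(10.66672790939981), np.float64(284.92472357422633), (np.float64(372.4567012959409), np.float64(578.3368300158289))) (np.float64(3.200000000000472), (np.float64(87.03030413658473), np.float64(146.97357227874966)), array([469.4191,  23.5445]))
[[-0.0256 -0.0253  0.0059 -0.     -0.0002 -4.3585]
 [-0.0236 -0.0272  0.0059 -0.     -0.0002 -4.3585]
 [-0.0215 -0.0289  0.0059 -0.     -0.0002 -4.3585]
 [-0.0193 -0.0304  0.0059 -0.     -0.0002 -4.3585]
 [-0.0169 -0.0318  0.0059 -0.     -0.0002 -4.3585]
 [-0.0144 -0.033   0.0059 -0.     -0.0002 -4.3585]
 [-0.0119 -0.034   0.0059 -0.     -0.0002 -4.3585]
 [-0.0092 -0.0348  0.0059 -0.     -0.0002 -4.3585]
 [-0.0066 -0.0354  0.0059 -0.     -0.0002 -4.3585]
 [-0.0039 -0.0358  0.0059 -0.     -0.0002 -4.3585]
 [-0.0011 -0.036   0.0059 -0.     -0.0002 -4.3585]
 [ 0.0016 -0.036   0.0059 -0.     -0.0002 -4.3585]
 [ 0.0043 -0.0357  0.0059 -0.     -0.0002 -4.3585]
 [ 0.007  -0.0353  0.0059 -0.     -0.0002 -4.3585]
 [ 0.0097 -0.0347  0.0059 -0.     -0.0002 -4.3585]
 [ 0.0123 -0.0338  0.0059 -0.     -0.0002 -4.3585]
 [ 0.0148 -0.0328  0.0059 -0.     -0.0002 -4.3585]]
```

{"op": "arm_command", "data": {"targets": [[[-0.0256,-0.0253,0.006,0,0,-4.36,0.42],[-0.0236,-0.0272,0.006,0,0,-4.36,0.42],[-0.0215,-0.0289,0.006,0,0,-4.36,0.42],[-0.0193,-0.0304,0.006,0,0,-4.36,0.42],[-0.0169,-0.0318,0.006,0,0,-4.36,0.42],[-0.0144,-0.033,0.006,0,0,-4.36,0.42],[-0.0119,-0.034,0.006,0,0,-4.36,0.42],[-0.0092,-0.0348,0.006,0,0,-4.36,0.42],[-0.0066,-0.0354,0.006,0,0,-4.36,0.42],[-0.0039,-0.0358,0.006,0,0,-4.36,0.42],[-0.0011,-0.036,0.006,0,0,-4.36,0.42],[0.0016,-0.036,0.006,0,0,-4.36,0.42],[0.0043,-0.0357,0.006,0,0,-4.36,0.42],[0.007,-0.0353,0.006,0,0,-4.36,0.42],[0.0097,-0.0347,0.006,0,0,-4.36,0.42],[0.0123,-0.0338,0.006,0,0,-4.36,0.42],[0.0148,-0.0328,0.006,0,0,-4.36,0.42],[0,0,0,0,0,0,0.42],[0,0,0,0,0,0,0.42]]], "force": 40}}

```text
time_s: 2.7
ee_pos: [460.9, -89.4, 118.3]
tool_rot: [[0.999, -0.054, -0.0], [-0.054, -0.999, -0.0], [-0.0, 0.0, -1.0]]
wrist_force: [0.5, -0.1, 0.3]
grip_width: 49.6
```

```bash
python3 - <<'E'
from h import *
np.set_printoptions(precision=2,suppress=True,linewidth=150)
s=monitor.get_state();print(s)
p,d=optics.read_camera('wrist');cv2.imwrite('pics/w1.png',p)
E
```

```text
{'time_s': 2.7, 'q': array([-11.15,  14.24, 117.51,  -0.01,  48.28,  -8.06]), 'qd': array([-1.98, -0.56,  0.64, -0.23,  0.21,  0.01]), 'tau': array([  1.43, -44.51, -26.83,   0.12,  -0.11,  -0.  ]), 'ee_pos': array([460.86, -89.39, 118.27]), 'tool_rot': array([[ 1.  , -0.05, -0.  ],
       [-0.05, -1.  , -0.  ],
       [-0.  ,  0.  , -1.  ]]), 'wrist_force': array([ 0.52, -0.15,  0.25]), 'torque': array([-0.01, -0.01, -0.01]), 'grip_width': 49.641830721865354}
```

View pics/w1.png

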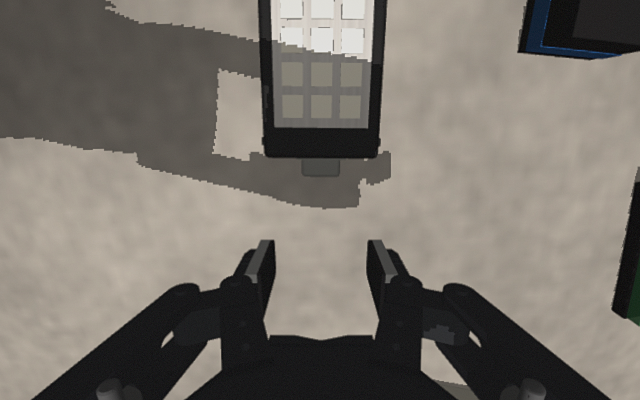

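The wrist view shows the switch at (321,167), centred between the fingers (cols 273 and 370), so the fingers will straddle it. Going down.

{"op": "arm_command", "data": {"targets": [[[0,0,0.015,0,0,0,0.42],[0,0,0.02,0,0,0,0.42],[0,0,0.02,0,0,0,0.42],[0,0,0.018,0,0,0,0.42],[0,0,0.012,0,0,0,0.42],[0,0,0.003,0,0,0,0.42],[0,0,0,0,0,0,0.42]]]}}

```text
time_s: 3.45
ee_pos: [460.5, -90.4, 30.4]
tool_rot: [[0.998, -0.056, -0.001], [-0.056, -0.998, 0.0], [-0.001, -0.0, -1.0]]
wrist_force: [-0.2, 0.6, -0.7]
grip_width: 49.5
```

```bash
python3 - <<'E'
from h import *
p,d=optics.read_camera('side');cv2.imwrite('pics/s2.png',cv2.resize(p[120:300,180:420],None,fx=3,fy=3))
print(monitor.get_state()['ee_pos'],monitor.get_state()['wrist_force'])
E
```

```text
[460.92173783 -90.37829725  30.78867614] [-0.03642967 -0.58524033  0.56131214]
```

View pics/s2.png

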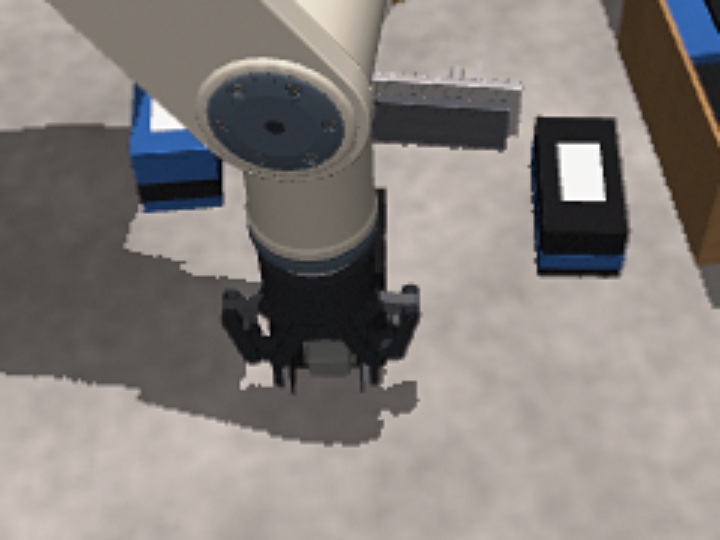

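{"op": "arm_command", "data": {"targets": [[[0,-0.006,0,0,0,0,0.42],[0,-0.006,0,0,0,0,0.42],[0,-0.006,0,0,0,0,0.42],[0,-0.004,0,0,0,0,0.42],[0,-0.003,0,0,0,0,0.42],[0,-0.003,0,0,0,0,0.42],[0,-0.003,0,0,0,0,0.42],[0,-0.003,0,0,0,0,0.42],[0,-0.004,0,0,0,0.3,0.42],[0,-0.004,0,0,0,0.3,0.42],[0,-0.004,0,0,0,0.3,0.42],[0,-0.004,0,0,0,0.3,0.42],[0,-0.004,0,0,0,0.3,0.42],[0,-0.004,0,0,0,0.3,0.42],[0,-0.004,0,0,0,0.3,0.42],[0,-0.004,0,0,0,0.3,0.42]]]}}

```text
time_s: 5.1
ee_pos: [465.0, -23.7, 30.4]
tool_rot: [[0.995, -0.097, -0.0], [-0.097, -0.995, -0.0], [-0.0, 0.0, -1.0]]
wrist_force: [-0.9, -3.9, 0.4]
grip_width: 49.4
```

```bash
python3 - <<'E'
from h import *
p,d=optics.read_camera('wrist');cv2.imwrite('pics/w2.png',p)
s=monitor.get_state();print(s['ee_pos'],s['wrist_force'],s['grip_width'])
E
```

```text
[465.01931309 -23.30664245  30.37437032] [-0.26519326  0.71366324  0.41885301] 49.9092169863171
```

View pics/w2.png

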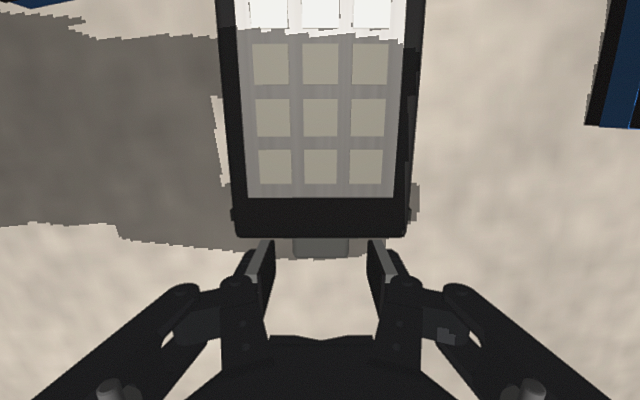

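{"op": "arm_command", "data": {"targets": [[[0,-0.003,0,0,0,0.3,0.42],[0,-0.004,0,0,0,0.4,0.42],[0,-0.004,0,0,0,0.4,0.42],[0,-0.004,0,0,0,0.4,0.42],[0,-0.004,0,0,0,0.4,0.42],[0,-0.004,0,0,0,0.4,0.42],[0,-0.004,0,0,0,0.4,0.42],[0,-0.004,0,0,0,0.4,0.42],[0,-0.004,0,0,0,0.4,0.42],[0,-0.004,0,0,0,0.4,0.42],[0,-0.004,0,0,0,0.4,0.42],[0,-0.004,0,0,0,0.3,0.42],[0,-0.003,0,0,0,0,0.42]]]}}

```text
time_s: 6.45
ee_pos: [472.0, 25.8, 30.4]
tool_rot: [[0.984, -0.177, 0.0], [-0.177, -0.984, 0.0], [0.0, -0.0, -1.0]]
wrist_force: [-0.1, -2.7, 0.6]
grip_width: 49.4
```

```bash
python3 - <<'E'
from h import *
np.set_printoptions(precision=2,suppress=True)
for n in ['top','side']:
    p,d=optics.read_camera(n);cv2.imwrite(f'pics/{n}3.png',cv2.resize(p[150:290,210:380] if n=='top' else p[100:260,200:400],None,fx=4,fy=4,interpolation=cv2.INTER_CUBIC));np.savez(f'{n}3.npz',p=p,d=d)
s=monitor.get_state();print(s['ee_pos'],s['wrist_force'],s['time_s'],np.degrees(np.arctan2(*s['tool_rot'][1::-1,0])), s['ee_pos'][:2]@[.182,.983])
E
```

```text
[472.14  25.97  30.41] [ 0.35 -0.48  0.05] 6.55 -10.164621990671828 111.4547527917491
```

View pics/top3.png

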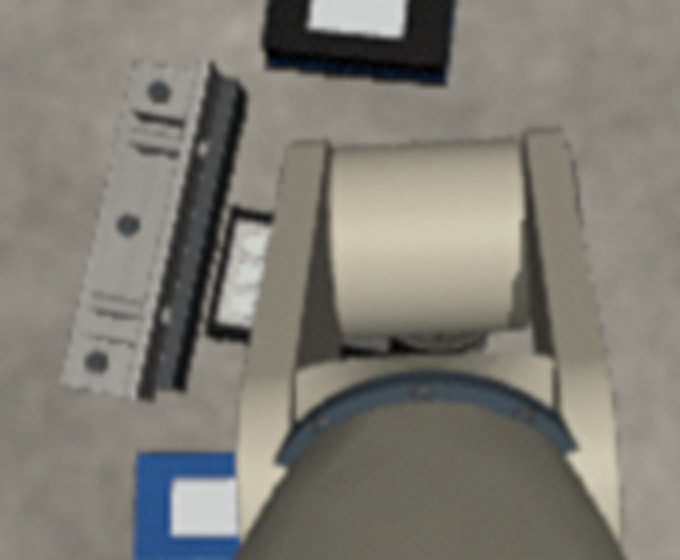

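View pics/side3.png

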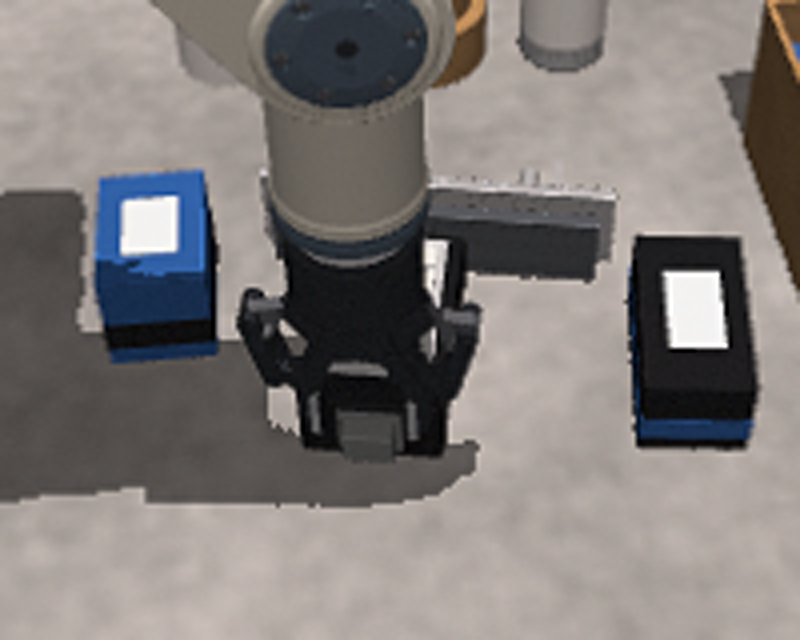

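{"op": "arm_command", "data": {"targets": [[[0,-0.002,0,0,0,0.2,0.42],[0,-0.002,0,0,0,0.1,0.42],[0,-0.002,0,0,0,0,0.42],[0,-0.001,0,0,0,0,0.42],[0,-0.001,0,0,0,0,0.42]]]}}

```text
time_s: 7.05
ee_pos: [473.3, 33.3, 30.4]
tool_rot: [[0.983, -0.182, 0.0], [-0.182, -0.983, -0.0], [0.0, 0.0, -1.0]]
wrist_force: [-0.2, -2.8, 1.2]
grip_width: 49.7
```

{"op": "arm_command", "data": {"targets": [[[0,-0.001,0,0,0,0,0.42],[0,-0.001,0,0,0,0,0.42]]]}}

```text
time_s: 7.25
ee_pos: [473.7, 35.3, 30.4]
tool_rot: [[0.983, -0.182, -0.0], [-0.182, -0.983, -0.0], [-0.0, 0.0, -1.0]]
wrist_force: [-0.3, -3.3, 0.4]
grip_width: 49.7
```

{"op": "arm_command", "data": {"targets": [[[0,-0.001,0,0,0,0,0.42]]]}}

```text
time_s: 7.35
ee_pos: [473.9, 36.3, 30.4]
tool_rot: [[0.983, -0.182, 0.0], [-0.182, -0.983, -0.0], [0.0, 0.0, -1.0]]
wrist_force: [-1.1, -2.5, 0.1]
grip_width: 49.8
```

{"op": "arm_command", "data": {"targets": [[[0,-0.001,0,0,0,0,0.42]]]}}

```text
time_s: 7.45
ee_pos: [474.0, 37.3, 30.4]
tool_rot: [[0.983, -0.182, -0.0], [-0.182, -0.983, -0.0], [-0.0, 0.0, -1.0]]
wrist_force: [-0.9, -2.7, 0.7]
grip_width: 49.6
```

{"op": "arm_command", "data": {"targets": [[[0,-0.001,0,0,0,0,0.42]]]}}

```text
time_s: 7.55
ee_pos: [474.1, 38.1, 30.4]
tool_rot: [[0.983, -0.181, -0.0], [-0.181, -0.983, -0.0], [-0.0, 0.0, -1.0]]
wrist_force: [-0.6, -11.2, 1.9]
grip_width: 49.5
```

{"op": "arm_command", "data": {"targets": [[[0,-0.0005,0,0,0,0,0.42]]]}}

```text
time_s: 7.65
ee_pos: [474.2, 38.1, 30.4]
tool_rot: [[0.984, -0.181, -0.0], [-0.181, -0.984, -0.001], [-0.0, 0.001, -1.0]]
wrist_force: [-1.2, -12.1, 1.9]
grip_width: 50.0
```

{"op": "arm_command", "data": {"targets": [[[0,-0.0005,0,0,0,0,0.42]]]}}

```text
time_s: 7.75
ee_pos: [474.1, 38.2, 30.4]
tool_rot: [[0.984, -0.181, -0.001], [-0.181, -0.984, -0.002], [-0.0, 0.002, -1.0]]
wrist_force: [-1.0, -15.4, 3.4]
grip_width: 49.5
```

```bash
python3 - <<'E'
from h import *
np.set_printoptions(precision=2,suppress=True)
s=monitor.get_state();print(s['wrist_force'],s['torque'],s['tool_rot'][:,0],s['time_s'],np.degrees(np.arctan2(*s['tool_rot'][1::-1,0])))
n='side'
p,d=optics.read_camera(n);cv2.imwrite(f'pics/{n}4.png',cv2.resize(p[100:260,200:400],None,fx=4,fy=4,interpolation=cv2.INTER_CUBIC))
p,d=optics.read_camera('top');cv2.imwrite(f'pics/top4.png',cv2.resize(p[150:290,210:380],None,fx=4,fy=4,interpolation=cv2.INTER_CUBIC))
p,d=optics.read_camera('wrist');cv2.imwrite(f'pics/w4.png',p)
for _ in range(3):
  s=monitor.get_state();print(s['wrist_force'],s['torque'])
E
```

```text
[ -0.96 -15.4    3.35] [-2.62  0.13 -0.09] [ 0.98 -0.18 -0.  ] 7.75 -10.411589324887169
[ -0.08 -13.95   2.95] [-2.19  0.15 -0.05]
[ -0.08 -13.95   2.95] [-2.19  0.15 -0.05]
[ -0.08 -13.95   2.95] [-2.19  0.15 -0.05]
```

View pics/top4.png

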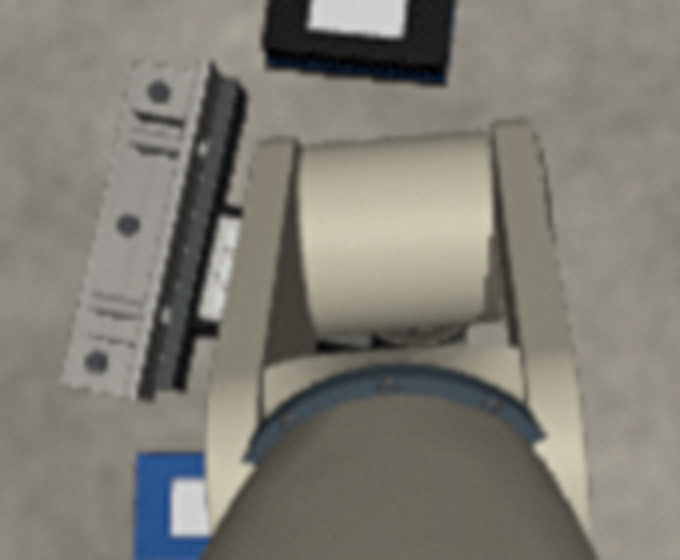

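View pics/w4.png

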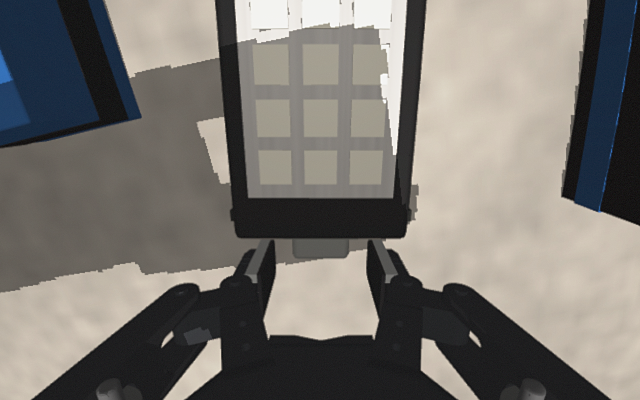

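Contact is at 14–15 N with almost no yaw moment (about 5 mm lever), so the lamp is flat on the plate. The switch at (321,248) is still out. I'll back off, shut the fingers and press it.

{"op": "arm_command", "data": {"targets": [[[0,0.001,0,0,0,0,0.42],[0,0.003,0,0,0,0,0.42],[0,0.006,0,0,0,0,0.42],[0,0.01,0,0,0,0,0.42],[0,0.01,0,0,0,0,0.42],[0,0.01,0,0,0,0,0.42],[0,0,0,0,0,0,1],[0,0,0,0,0,0,1],[0,0,0,0,0,0,1],[0,0,0,0,0,0,1],[0,0,0,0,0,0,1],[0,0,0,0,0,0,1]]]}}

```text
time_s: 9.1
ee_pos: [467.1, 0.1, 30.4]
tool_rot: [[0.983, -0.181, -0.0], [-0.181, -0.983, -0.0], [-0.0, 0.0, -1.0]]
wrist_force: [1.1, -0.6, 0.5]
grip_width: 0.2
```

```bash
python3 - <<'E'
from h import *
np.set_printoptions(precision=2,suppress=True)
s=monitor.get_state();print(s['ee_pos'],s['wrist_force'],s['torque'],s['grip_width'])
p,d=optics.read_camera('wrist');cv2.imwrite(f'pics/w5.png',p)
p,d=optics.read_camera('side');cv2.imwrite(f'pics/side5.png',cv2.resize(p[100:260,200:400],None,fx=4,fy=4,interpolation=cv2.INTER_CUBIC))
P=cloud('side',p,d);np.savez('side5.npz',p=p,d=d)
E
```

```text
[467.15   0.06  30.38] [ 1.13 -0.58  0.51] [-0.03 -0.01 -0.06] 0.22092208433998628
```

View pics/w5.png

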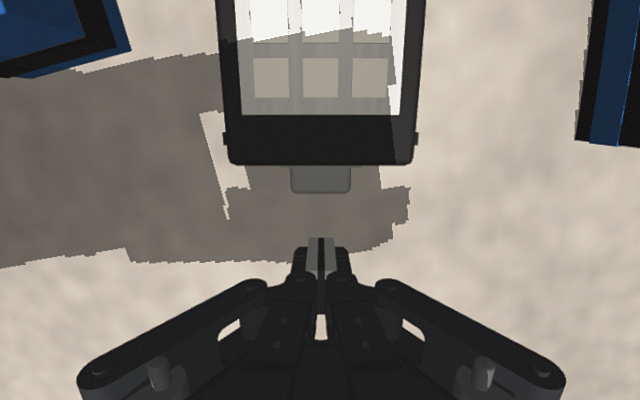

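View pics/side5.png

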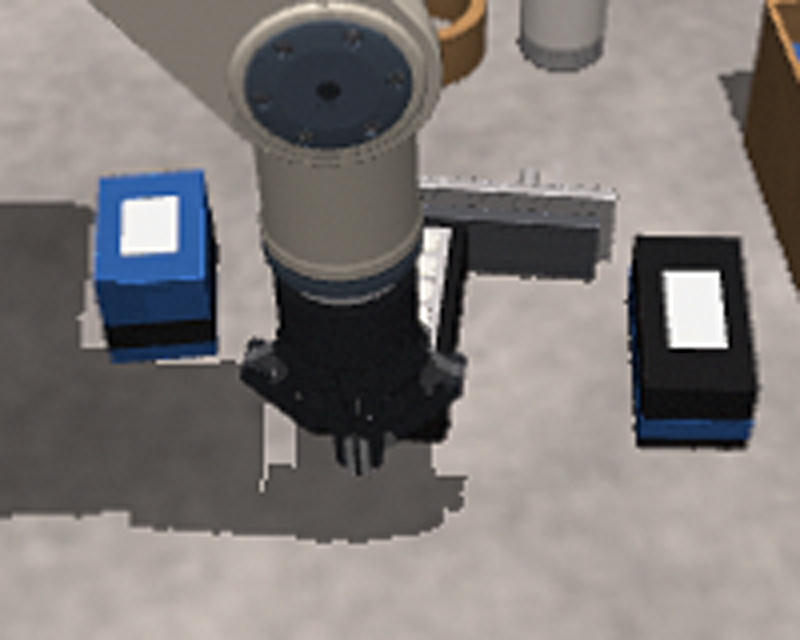

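The wrist view shows the switch at (321,180), still out and centred on the shut fingers at (321,240). Pressing slowly.

{"op": "arm_command", "data": {"targets": [[[0,-0.003,0,0,0,0,1],[0,-0.004,0,0,0,0,1],[0,-0.004,0,0,0,0,1],[0,-0.003,0,0,0,0,1],[0,-0.002,0,0,0,0,1],[0,-0.001,0,0,0,0,1],[0,-0.001,0,0,0,0,1],[0,-0.001,0,0,0,0,1]]]}}

```text
time_s: 10.0
ee_pos: [470.5, 18.6, 30.4]
tool_rot: [[0.983, -0.182, -0.0], [-0.182, -0.983, -0.0], [-0.0, 0.0, -1.0]]
wrist_force: [0.6, 0.8, 0.4]
grip_width: 0.2
```

{"op": "arm_command", "data": {"targets": [[[0,-0.001,0,0,0,0,1],[0,-0.001,0,0,0,0,1],[0,-0.001,0,0,0,0,1],[0,-0.001,0,0,0,0,1]]]}}

```text
time_s: 10.4
ee_pos: [471.3, 22.5, 30.4]
tool_rot: [[0.983, -0.182, -0.0], [-0.182, -0.983, 0.0], [-0.0, -0.0, -1.0]]
wrist_force: [-0.6, -0.0, -0.4]
grip_width: -0.0
```

{"op": "arm_command", "data": {"targets": [[[0,-0.001,0,0,0,0,1],[0,-0.001,0,0,0,0,1]]]}}

```text
time_s: 10.6
ee_pos: [471.7, 24.5, 30.4]
tool_rot: [[0.983, -0.182, -0.0], [-0.182, -0.983, 0.0], [-0.0, -0.0, -1.0]]
wrist_force: [-1.0, 0.4, 0.9]
grip_width: 0.4
```

{"op": "arm_command", "data": {"targets": [[[0,-0.001,0,0,0,0,1],[0,-0.001,0,0,0,0,1]]]}}

```text
time_s: 10.8
ee_pos: [472.1, 26.5, 30.4]
tool_rot: [[0.983, -0.182, 0.0], [-0.182, -0.983, 0.0], [0.0, -0.0, -1.0]]
wrist_force: [-0.5, 0.8, -0.9]
grip_width: -0.0
```

```bash
python3 - <<'E'
from h import *
p,d=optics.read_camera('wrist');cv2.imwrite(f'pics/w6.png',p)
E
```

```text
(no output)
```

View pics/w6.png

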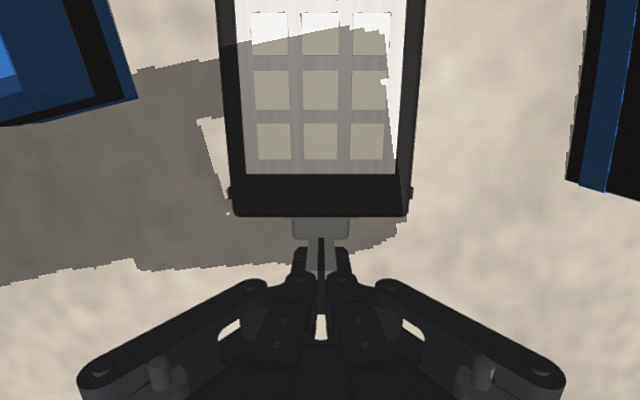

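```bash
python3 - <<'E'
from h import *
np.set_printoptions(precision=1,suppress=True)
s=monitor.get_state()
p,d=optics.read_camera('wrist');c=cam('wrist')
a=np.radians(10.45);g=np.array([np.sin(a),np.cos(a)]);f=np.array([np.cos(a),-np.sin(a)])
print('tcp g,f',s['ee_pos'][:2]@g,s['ee_pos'][:2]@f)
for col in (305,340,270,380):
  v=np.arange(190,260);P=unproj(c,np.c_[np.full(len(v),col),v],d[v,col])
  print(col);print(np.c_[v,P[:,:2]@g,P[:,:2]@f,P[:,2]][::2])
v,u=np.nonzero(d>0);P=unproj(c,np.c_[u,v],d[v,u])
E
```

```text
tcp g,f 111.75024681568556 459.4071505056935
305
[[190.  150.9 450.6  51.3]
 [192.  149.5 450.5  50. ]
 [194.  148.9 450.6  51.5]
 [196.  147.6 450.5  50.4]
 [198.  146.6 450.5  50.5]
 [200.  145.7 450.5  50.7]
 [202.  144.8 450.5  51.1]
 [204.  143.3 450.4  49.7]
 [206.  142.8 450.4  51.3]
 [208.  141.3 450.4  50.1]
 [210.  140.6 450.4  51. ]
 [212.  139.4 450.3  50.5]
 [214.  138.3 450.3  50.4]
 [216.  137.3 450.3  50.7]
 [218.  133.6 449.9  43.7]
 [220.  130.8 449.6  39.1]
 [222.  130.  449.6  40.2]
 [224.  128.6 449.6  39.5]
 [226.  127.2 449.5  39. ]
 [228.  126.5 449.6  40.3]
 [230.  125.  449.5  39.5]
 [232.  123.8 449.5  39.3]
 [234.  122.4 449.4  38.9]
 [236.  121.7 449.5  40.1]
 [238.  119.9 449.4  38.8]
 [240.  101.  447.    0.8]
 [242.   99.4 447.    0.6]
 [244.   97.8 447.    0.5]
 [246.  120.  449.9  48.9]
 [248.  119.7 450.   50.6]
 [250.  120.  450.2  53.3]
 [252.  120.2 450.3  55.9]
 [254.  119.6 450.4  56.9]
 [256.  119.7 450.5  59.2]
 [258.  120.1 450.6  62. ]]
340
[[190.  150.9 467.4  51.5]
 [192.  149.7 467.5  50.6]
 [194.  148.9 467.5  51.4]
 [196.  147.6 467.6 
[... 2044 characters left out ...]
208.  141.4 487.5  50.4]
 [210.  140.4 487.5  50.5]
 [212.  139.1 487.8  49.6]
 [214.  138.1 487.8  49.9]
 [216.  137.2 487.7  50.5]
 [218.  117.5 498.7   0.9]
 [220.  116.2 498.7   1.4]
 [222.  114.  499.2  -0.5]
 [224.  112.7 499.1   0.1]
 [226.  111.2 499.2   0.1]
 [228.  109.6 499.4  -0.1]
 [230.  108.  499.5  -0.5]
 [232.  106.5 499.6  -0.3]
 [234.  105.5 499.4   0.9]
 [236.  103.7 499.7   0.1]
 [238.  102.4 499.6   0.7]
 [240.  100.8 499.8   0.5]
 [242.   99.1 500.    0.2]
 [244.   97.2 500.2  -0.5]
 [246.   96.3 500.    0.8]
 [248.   94.7 500.1   0.8]
 [250.   92.7 500.4  -0. ]
 [252.   90.9 500.6  -0.4]
 [254.   89.5 500.6  -0.2]
 [256.   88.8 500.4   1.5]
 [258.   86.4 500.8   0.1]]
```

The depth reading puts the switch face 17 mm proud of the lamp's end, so it is still out, and both sides of the end are at equal distance. Contact is about to happen, so I'll continue.

{"op": "arm_command", "data": {"targets": [[[0,-0.001,0,0,0,0,1],[0,-0.001,0,0,0,0,1]]]}}

```text
time_s: 11.1
ee_pos: [472.4, 28.4, 30.4]
tool_rot: [[0.983, -0.182, 0.0], [-0.182, -0.983, 0.0], [0.0, -0.0, -1.0]]
wrist_force: [0.6, -0.8, 0.1]
grip_width: 0.1
```

{"op": "arm_command", "data": {"targets": [[[0,-0.001,0,0,0,0,1],[0,-0.001,0,0,0,0,1]]]}}

```text
time_s: 11.3
ee_pos: [472.8, 30.4, 30.4]
tool_rot: [[0.983, -0.182, 0.0], [-0.182, -0.983, 0.0], [0.0, -0.0, -1.0]]
wrist_force: [-0.6, 1.0, -0.3]
grip_width: -0.2
```

{"op": "arm_command", "data": {"targets": [[[0,-0.001,0,0,0,0,1],[0,-0.001,0,0,0,0,1]]]}}

```text
time_s: 11.5
ee_pos: [473.1, 32.4, 30.4]
tool_rot: [[0.983, -0.182, 0.0], [-0.182, -0.983, 0.0], [0.0, -0.0, -1.0]]
wrist_force: [-0.7, 1.1, 0.6]
grip_width: 0.2
```

```bash
python3 - <<'E'
from h import *
np.set_printoptions(precision=1,suppress=True)
s=monitor.get_state();print(s['ee_pos'],s['wrist_force'],s['torque'])
p,d=optics.read_camera('wrist');cv2.imwrite(f'pics/w7.png',p[150:350,200:440].repeat(3,0).repeat(3,1));c=cam('wrist')
a=np.radians(10.45);g=np.array([np.sin(a),np.cos(a)]);f=np.array([np.cos(a),-np.sin(a)])
print('tcp g,f',s['ee_pos'][:2]@g,s['ee_pos'][:2]@f)
for col in (300,314,320,330,342,270,380):
  v=np.arange(210,290);P=unproj(c,np.c_[np.full(len(v),col),v],d[v,col])
  print(col);print(np.c_[v,P[:,:2]@g,P[:,:2]@f,P[:,2]][::4])
p,d=optics.read_camera('side');cv2.imwrite(f'pics/side7.png',cv2.resize(p[100:260,200:400],None,fx=4,fy=4,interpolation=cv2.INTER_CUBIC))
E
```

```text
[473.1  32.4  30.4] [-0.7  1.1  0.6] [ 0. -0.  0.]
tcp g,f 117.66188642053167 459.41402231117587
300
[[210.  146.1 447.8  49.4]
 [214.  144.6 447.9  51.1]
 [218.  142.2 447.8  50.4]
 [222.  139.9 447.7  49.9]
 [226.  137.8 447.7  50.2]
 [230.  131.1 446.8  39.4]
 [234.  128.4 446.7  38.7]
 [238.  126.6 446.7  40.2]
 [242.  124.1 446.7  39.9]
 [246.  126.  447.3  48.7]
 [250.  125.8 447.6  52.9]
 [254.  126.6 448.   58.6]
 [258.  126.3 448.3  62.2]
 [262.  126.1 448.5  65.5]
 [266.  126.7 448.8  70.2]
 [270.  131.  449.7  80.9]
 [274.  132.7 450.1  86.7]
 [278.  132.5 450.3  89.3]
 [282.  130.4 450.2  88.7]
 [286.  131.1 450.5  92.4]]
314
[[210.  146.7 454.9  51.2]
 [214.  144.2 454.8  49.9]
 [218.  142.  454.8  49.9]
 [222.  140.  454.8  50.2]
 [226.  138.  454.8  50.6]
 [230.  131.  454.5  39.2]
 [234.  128.6 454.4  39.2]
 [238.  130.  454.6  47.4]
 [242.  129.9 454.7  52. ]
 [246.  129.9 454.9  56.6]
 [250.  130.  455.   61.1]
 [254.  129.8 455.   64.8]
 [258.  130.3 455.2  69.6]
 [262.  130.2 455.2  72.9]
 [266.  129.9 455.3  75.7]
 [270.  129.9 455.4  79. ]
 [274.  128.1 455.4  7
[... 2111 characters left out ...]
  85.8 421.1  -0.2]
 [270.   82.8 421.    0.2]
 [274.   79.6 420.9   0.5]
 [278.   76.6 420.8   1.1]
 [282.   72.6 420.4   0.2]
 [286.  125.4 437.6  84. ]]
380
[[210.  146.8 487.3  51.5]
 [214.  144.7 487.5  51.3]
 [218.  142.  487.9  49.9]
 [222.  140.4 487.7  51.3]
 [226.  137.2 488.4  48.7]
 [230.  114.4 499.4   0.3]
 [234.  111.6 499.4   0.9]
 [238.  108.1 499.9  -0.2]
 [242.  104.8 500.2  -0.7]
 [246.  102.6 499.9   1.4]
 [250.   98.7 500.4  -0.2]
 [254.   95.5 500.7  -0.2]
 [258.   92.8 500.7   0.6]
 [262.   89.1 501.   -0.1]
 [266.   86.  501.2   0.2]
 [270.   82.3 501.6  -0.6]
 [274.   79.9 501.4   1. ]
 [278.   75.7 501.9  -0.2]
 [282.  130.6 480.9  89.2]
 [286.  130.7 480.4  91.9]]
```

View pics/w7.png

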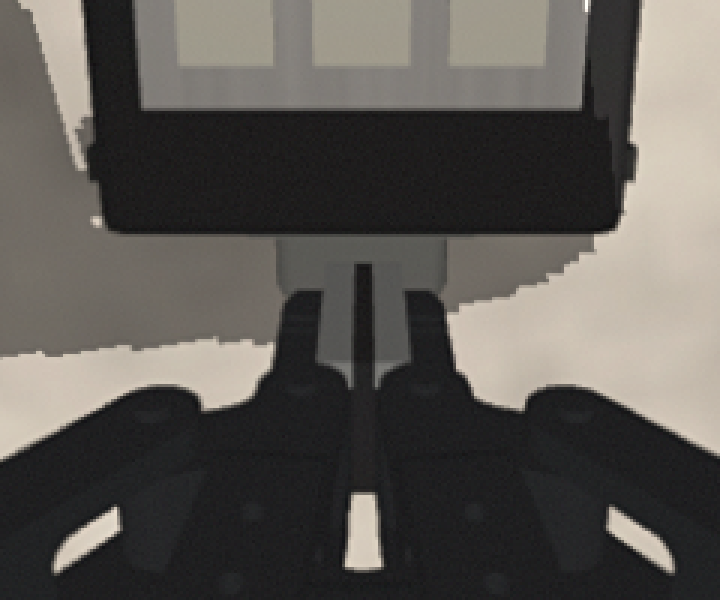

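View pics/side7.png

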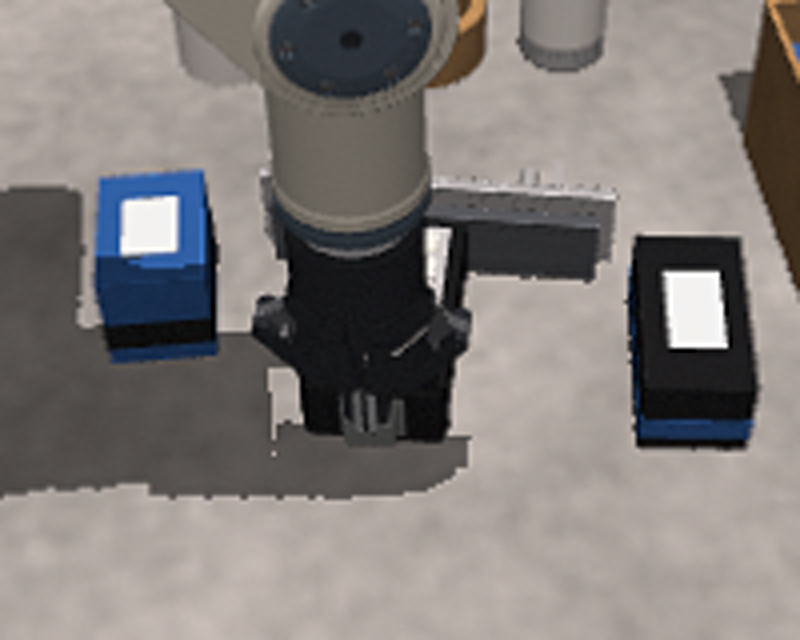

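```bash
python3 - <<'E'
from h import *
np.set_printoptions(precision=1,suppress=True,linewidth=160)
s=monitor.get_state()
p,d=optics.read_camera('side');c=cam('side')
cv2.imwrite('pics/side8.png',cv2.resize(p[160:220,260:330],None,fx=10,fy=10,interpolation=cv2.INTER_NEAREST))
R=s['tool_rot']
for dx in (-10,0,10):
  for k in (0,10,19,-20): 
    Q=s['ee_pos']+R@np.array([dx,11,k]);print(dx,k,Q,proj(c,Q))
for col in range(284,304,2):
  v=np.arange(188,214);P=unproj(c,np.c_[np.full(len(v),col),v],d[v,col]);L=(P-s['ee_pos'])@R
  print(col,[(int(a),L[i].round().astype(int).tolist(),round(P[i,2])) for i,a in enumerate(v) if i%3==0])
E
```

```text
-10 0 [461.3  23.4  30.4] [[286.6 211.1]]
-10 10 [461.3  23.4  20.4] [[286.8 213.6]]
-10 19 [461.3  23.4  11.4] [[287.  215.8]]
-10 -20 [461.3  23.4  50.4] [[286.1 206. ]]
0 0 [471.2  21.6  30.4] [[290.6 211.4]]
0 10 [471.2  21.6  20.4] [[290.8 213.9]]
0 19 [471.2  21.6  11.4] [[291.  216.1]]
0 -20 [471.2  21.6  50.4] [[290.2 206.3]]
10 0 [481.   19.8  30.4] [[294.7 211.7]]
10 10 [481.   19.8  20.4] [[294.9 214.2]]
10 19 [481.   19.8  11.4] [[295.  216.4]]
10 -20 [481.   19.8  50.4] [[294.4 206.6]]
284 [(188, [-10, 17, -93], 124), (191, [-11, 17, -82], 113), (194, [-12, 12, -65], 96), (197, [-19, -17, -19], 50), (200, [-19, -16, -9], 40), (203, [-20, -15, 2], 28), (206, [-21, -16, 15], 15), (209, [-22, -19, 31], -1), (212, [-21, -7, 29], 2)]
286 [(188, [-5, 18, -95], 125), (191, [-6, 15, -81], 111), (194, [-8, 11, -65], 95), (197, [-8, 14, -57], 87), (200, [-10, 8, -39], 69), (203, [-10, 7, -26], 57), (206, [-13, 0, -6], 36), (209, [-14, -1, 8], 22), (212, [-15, -7, 28], 2)]
288 [(188, [-3, 6, -81], 112), (191, [-2, 13, -78], 109), (194, [-3, 12, -66], 97), (197, [-3, 12, -56], 86), 
[... 1061 characters left out ...]
, -45, -23], 54), (191, [19, 1, -66], 97), (194, [20, 7, -63], 93), (197, [15, -19, -21], 51), (200, [15, -15, -14], 45), (203, [16, -9, -10], 40), (206, [17, -1, -8], 39), (209, [16, -1, 4], 26), (212, [14, -12, 31], -1)]
300 [(188, [22, -10, -65], 96), (191, [23, -1, -65], 95), (194, [25, 11, -68], 99), (197, [25, 12, -59], 89), (200, [20, -15, -14], 45), (203, [20, -17, 0], 31), (206, [20, -15, 10], 20), (209, [19, -17, 24], 6), (212, [19, -13, 32], -2)]
302 [(188, [27, -7, -69], 99), (191, [29, 5, -72], 103), (194, [30, 11, -70], 100), (197, [30, 15, -63], 93), (200, [25, -16, -14], 45), (203, [25, -17, -1], 32), (206, [25, -15, 9], 21), (209, [24, -18, 24], 6), (212, [24, -14, 32], -1)]
```

View pics/side8.png

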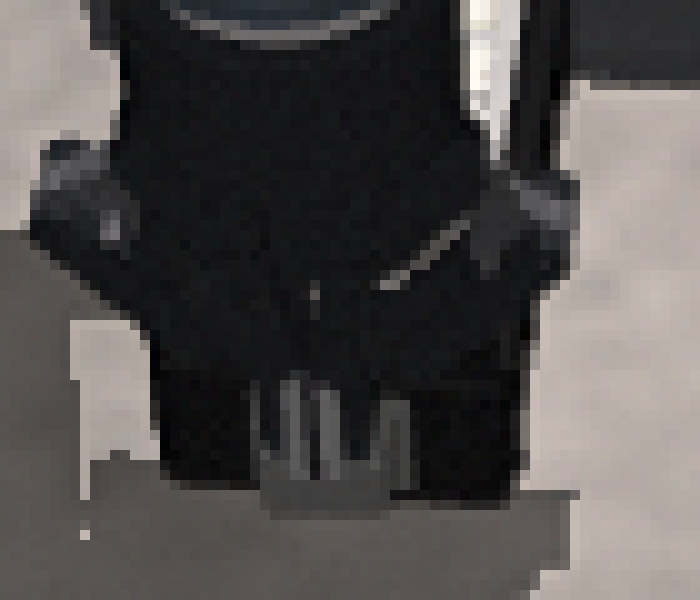

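The side and wrist depth show the shut fingertips ending at z≈45. That is above the switch top at 39 and higher than the stated tip length implies, so the fingers passed over the switch without touching it. I'll back out, go about 30 mm lower while watching the force, and press again.

{"op": "arm_command", "data": {"targets": [[[0,0.006,0,0,0,0,1],[0,0.009,0,0,0,0,1],[0,0.01,0,0,0,0,1],[0,0.006,0,0,0,0,1],[0,0.002,0,0,0,0,1],[0,0,0.003,0,0,0,1],[0,0,0.004,0,0,0,1],[0,0,0.003,0,0,0,1],[0,0,0.002,0,0,0,1]]]}}

```text
time_s: 12.55
ee_pos: [466.9, 0.1, 17.9]
tool_rot: [[0.983, -0.181, -0.001], [-0.181, -0.983, 0.0], [-0.001, 0.0, -1.0]]
wrist_force: [-0.1, -0.7, 0.6]
grip_width: 0.2
```

```bash
cat > tip.py <<'E'
from h import *
np.set_printoptions(precision=1,suppress=True,linewidth=160)
s=monitor.get_state();R=s['tool_rot'];print(s['ee_pos'],s['wrist_force'],s['time_s'])
p,d=optics.read_camera('wrist');c=cam('wrist')
for col in (313,329):
  v=np.arange(228,250,2);P=unproj(c,np.c_[np.full(len(v),col),v],d[v,col]);L=(P-s['ee_pos'])@R
  print(col,[(int(a),L[i].round().astype(int).tolist(),round(P[i,2])) for i,a in enumerate(v)])
import sys
cv2.imwrite(f'pics/{sys.argv[1]}.png',p)
p,d=optics.read_camera('side')
cv2.imwrite(f'pics/{sys.argv[1]}s.png',cv2.resize(p[150:240,250:340],None,fx=6,fy=6,interpolation=cv2.INTER_NEAREST))
E
python3 tip.py t9
```

```text
[466.9   0.1  17.9] [-0.1 -0.7  0.6] 12.55
313 [(228, [-6, -3, 19], -1), (230, [-6, -2, 18], 0), (232, [-6, -1, 17], 1), (234, [-6, 1, 17], 1), (236, [-6, 2, 17], 1), (238, [-5, -12, -16], 34), (240, [-5, -12, -18], 36), (242, [-5, -12, -21], 39), (244, [-5, -12, -24], 42), (246, [-5, -12, -27], 45), (248, [-5, -12, -28], 46)]
329 [(228, [4, -3, 18], -1), (230, [4, -2, 17], 1), (232, [4, -1, 17], 1), (234, [4, 1, 18], 0), (236, [4, 2, 17], 1), (238, [3, -12, -17], 34), (240, [3, -12, -18], 36), (242, [3, -12, -22], 40), (244, [3, -12, -23], 41), (246, [3, -12, -26], 44), (248, [3, -12, -28], 46)]
```

View pics/t9s.png

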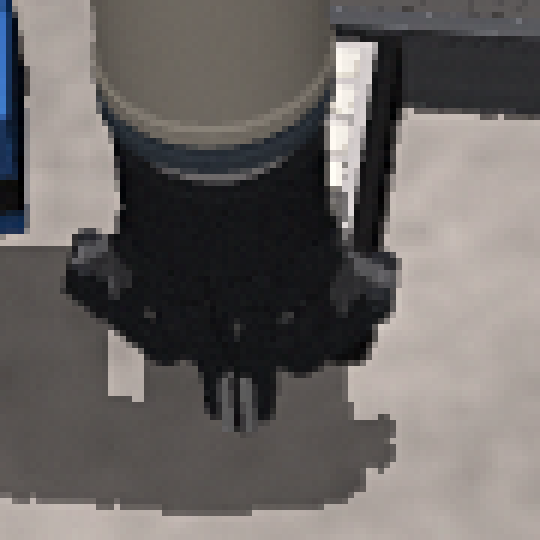

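{"op": "arm_command", "data": {"targets": [[[0,0,0.001,0,0,0,1],[0,0,0.002,0,0,0,1]]]}}

```text
time_s: 12.85
ee_pos: [467.3, -0.1, 15.4]
tool_rot: [[0.983, -0.182, 0.0], [-0.182, -0.983, 0.0], [0.0, -0.0, -1.0]]
wrist_force: [-0.4, 0.3, -0.3]
grip_width: 0.1
```

{"op": "arm_command", "data": {"targets": [[[0,0,0.002,0,0,0,1],[0,0,0.002,0,0,0,1]]]}}

```text
time_s: 13.05
ee_pos: [467.1, -0.1, 11.3]
tool_rot: [[0.983, -0.182, 0.0], [-0.182, -0.983, 0.0], [0.0, -0.0, -1.0]]
wrist_force: [-0.5, 0.9, 0.3]
grip_width: -0.3
```

{"op": "arm_command", "data": {"targets": [[[0,0,0.002,0,0,0,1],[0,0,0.002,0,0,0,1]]]}}

```text
time_s: 13.25
ee_pos: [467.1, -0.2, 7.2]
tool_rot: [[0.983, -0.182, 0.0], [-0.182, -0.983, 0.0], [0.0, -0.0, -1.0]]
wrist_force: [-0.3, 0.4, 0.3]
grip_width: 0.1
```

{"op": "arm_command", "data": {"targets": [[[0,0,0.002,0,0,0,1],[0,0,0.001,0,0,0,1]]]}}

```text
time_s: 13.45
ee_pos: [467.0, -0.2, 4.1]
tool_rot: [[0.983, -0.182, -0.0], [-0.182, -0.983, -0.0], [-0.0, 0.0, -1.0]]
wrist_force: [-1.5, 0.3, -0.3]
grip_width: -0.1
```

```bash
python3 tip.py t10
```

```text
[467.   -0.2   4.1] [-1.5  0.3 -0.3] 13.45
313 [(228, [-6, -9, 4], 0), (230, [-6, -8, 4], 0), (232, [-6, -7, 4], 1), (234, [-6, -5, 4], 0), (236, [-6, -4, 4], 0), (238, [-5, -12, -16], 20), (240, [-5, -12, -19], 23), (242, [-5, -11, -20], 24), (244, [-5, -12, -23], 27), (246, [-5, -12, -26], 30), (248, [-5, -12, -29], 33)]
329 [(228, [4, -9, 3], 1), (230, [4, -8, 3], 1), (232, [4, -7, 4], 1), (234, [4, -5, 5], 0), (236, [4, -4, 4], 0), (238, [3, -12, -17], 21), (240, [3, -11, -18], 22), (242, [3, -12, -21], 25), (244, [3, -12, -23], 27), (246, [3, -12, -27], 31), (248, [3, -12, -28], 33)]
```

View pics/t10.png

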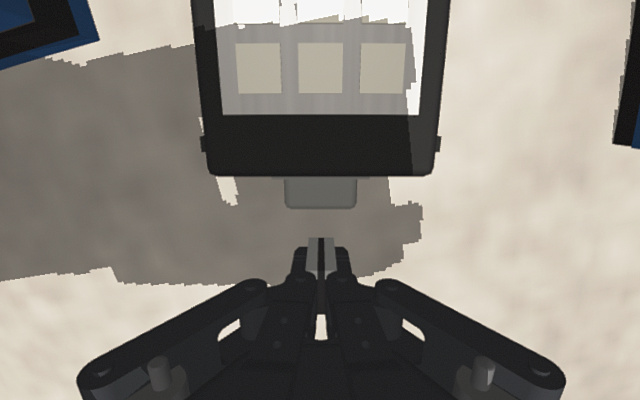

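View pics/t10s.png

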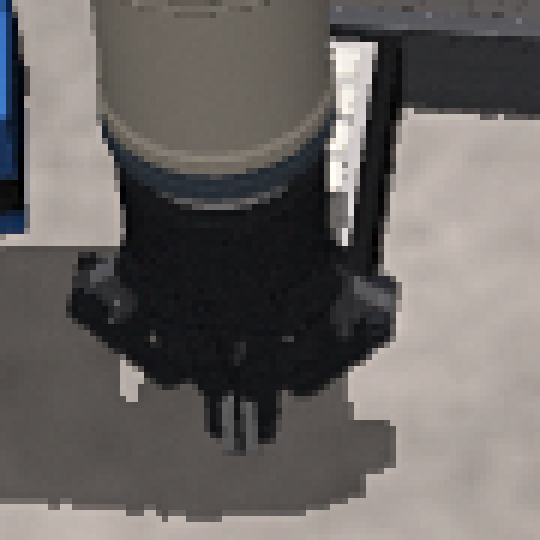

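Tips are now at z≈19.5, so they cover the switch height range of 15–39, and they are aligned laterally. Advancing.

{"op": "arm_command", "data": {"targets": [[[0,-0.003,0,0,0,0,1],[0,-0.005,0,0,0,0,1],[0,-0.005,0,0,0,0,1],[0,-0.003,0,0,0,0,1],[0,-0.002,0,0,0,0,1],[0,-0.001,0,0,0,0,1]]]}}

```text
time_s: 14.15
ee_pos: [470.6, 18.8, 4.4]
tool_rot: [[0.983, -0.181, 0.0], [-0.181, -0.983, 0.0], [0.0, -0.0, -1.0]]
wrist_force: [-0.0, -0.2, -0.1]
grip_width: 0.1
```

{"op": "arm_command", "data": {"targets": [[[0,-0.001,0,0,0,0,1],[0,-0.001,0,0,0,0,1]]]}}

```text
time_s: 14.35
ee_pos: [470.9, 20.5, 4.4]
tool_rot: [[0.983, -0.182, -0.0], [-0.182, -0.983, -0.0], [-0.0, 0.0, -1.0]]
wrist_force: [-0.6, -0.2, 0.8]
grip_width: 0.1
```

{"op": "arm_command", "data": {"targets": [[[0,-0.001,0,0,0,0,1],[0,-0.001,0,0,0,0,1]]]}}

```text
time_s: 14.55
ee_pos: [471.1, 21.7, 4.4]
tool_rot: [[0.983, -0.181, -0.0], [-0.181, -0.983, -0.001], [-0.0, 0.001, -1.0]]
wrist_force: [0.2, -9.4, 1.2]
grip_width: 0.1
```

{"op": "arm_command", "data": {"targets": [[[0,-0.001,0,0,0,0,1]]]}}

```text
time_s: 14.65
ee_pos: [471.3, 22.6, 4.4]
tool_rot: [[0.983, -0.181, -0.0], [-0.181, -0.983, -0.001], [-0.0, 0.001, -1.0]]
wrist_force: [0.1, -8.3, 1.9]
grip_width: 0.3
```

{"op": "arm_command", "data": {"targets": [[[0,-0.001,0,0,0,0,1],[0,-0.001,0,0,0,0,1],[0,-0.001,0,0,0,0,1],[0,-0.001,0,0,0,0,1]]]}}

```text
time_s: 15.05
ee_pos: [472.0, 26.4, 4.4]
tool_rot: [[0.983, -0.181, -0.0], [-0.181, -0.983, -0.001], [-0.0, 0.001, -1.0]]
wrist_force: [-1.7, -9.3, 2.2]
grip_width: 0.0
```

{"op": "arm_command", "data": {"targets": [[[0,-0.001,0,0,0,0,1],[0,-0.001,0,0,0,0,1],[0,-0.001,0,0,0,0,1]]]}}

```text
time_s: 15.35
ee_pos: [472.5, 29.4, 4.4]
tool_rot: [[0.983, -0.181, -0.0], [-0.181, -0.983, -0.001], [-0.0, 0.001, -1.0]]
wrist_force: [-0.9, -9.2, 1.4]
grip_width: -0.3
```

{"op": "arm_command", "data": {"targets": [[[0,-0.001,0,0,0,0,1],[0,-0.0005,0,0,0,0,1]]]}}

```text
time_s: 15.55
ee_pos: [472.8, 30.9, 4.4]
tool_rot: [[0.983, -0.181, -0.001], [-0.181, -0.983, -0.001], [-0.0, 0.001, -1.0]]
wrist_force: [-0.7, -9.0, 0.4]
grip_width: -0.1
```

{"op": "arm_command", "data": {"targets": [[[0,-0.0005,0,0,0,0,1],[0,-0.0005,0,0,0,0,1]]]}}

```text
time_s: 15.75
ee_pos: [472.8, 31.1, 4.4]
tool_rot: [[0.984, -0.18, -0.001], [-0.18, -0.984, -0.002], [-0.0, 0.002, -1.0]]
wrist_force: [-0.1, -18.7, 2.8]
grip_width: -0.5
```

The force climbed to 19 N at 31.1, about 10 mm after first contact, which is the hard stop. Backing away and checking.

{"op": "arm_command", "data": {"targets": [[[0,0,0,0,0,0,1]]]}}

```text
time_s: 15.85
ee_pos: [472.8, 31.0, 4.4]
tool_rot: [[0.984, -0.181, -0.001], [-0.181, -0.984, -0.002], [-0.0, 0.002, -1.0]]
wrist_force: [-0.2, -17.3, 3.6]
grip_width: 0.0
```

{"op": "arm_command", "data": {"targets": [[[0,0.001,0,0,0,0,1],[0,0.002,0,0,0,0,1],[0,0.008,0,0,0,0,1],[0,0.015,0,0,0,0,1],[0,0.025,0,0,0,0,1],[0,0.03,0,0,0,0,1],[0,0.03,0,0,0,0,1],[0,0.02,-0.02,0,0,0,1],[0,0.02,-0.03,0,0,0,1],[0,0.02,-0.04,0,0,0,1],[0,0.02,-0.04,0,0,0,1],[0,0.02,-0.03,0,0,0,1],[0,0.02,-0.02,0,0,0,1],[0,0,0,0,0,0,1]]]}}

```text
time_s: 17.25
ee_pos: [432.5, -197.0, 187.3]
tool_rot: [[0.983, -0.183, 0.005], [-0.183, -0.983, -0.003], [0.006, 0.002, -1.0]]
wrist_force: [0.4, -0.1, -0.2]
grip_width: -0.5
```

```bash
python3 - <<'E'
from h import *
np.set_printoptions(precision=1,suppress=True,linewidth=150)
s=monitor.get_state();print(s['ee_pos'],s['wrist_force'],s['time_s'])
a=np.radians(10.45);g=np.array([np.sin(a),np.cos(a)]);f=np.array([np.cos(a),-np.sin(a)])
for n in ['top','side']:
    p,d=optics.read_camera(n);cv2.imwrite(f'pics/f_{n}.png',cv2.resize(p[150:290,210:380] if n=='top' else p[100:260,200:400],None,fx=4,fy=4,interpolation=cv2.INTER_CUBIC))
    P=cloud(n,p,d);print(n,'plate',fitplate(P))
    print('lamp',*fitlamp(P,(370,620,20,184)))
    G=P[:,:2]@g;F=P[:,:2]@f
    for lo,hi in((412,432),(432,478),(478,500)):
        m=(F>lo)&(F<hi)&(P[:,2]>48)&(P[:,2]<54)&(G>100)&(G<270);print('lamp end g',lo,np.percentile(G[m],1) if m.any() else None)
    m=(F>448)&(F<468)&(P[:,2]>30)&(P[:,2]<42)&(G>95)&(G<150);print('switch',m.sum(),np.percentile(G[m],[2,50]) if m.any() else None)
    for q,o in (('box_a',(680,89)),('box_b',(338,180)),('lamp',0)): print(q,[(np.array(x['at']),round(x['conf'],2)) for x in optics.place_of(n,q)[:2]])
p,d=optics.read_camera('wrist');cv2.imwrite('pics/f_w.png',p)
E
```

```text
[ 432.5 -197.   187.3] [ 0.4 -0.1 -0.2] 17.25
top plate (np.float64(-4.681932559057192), np.float64(133.81436761425954), (np.float64(435.27498018610277), np.float64(633.1995735348347)))
lamp 9.700000000000564 (np.float64(87.71867901726546), np.float64(138.20310797011408)) [488.3 118.2]
lamp end g 412 136.9000424924069
lamp end g 432 136.38263497683832
lamp end g 478 136.12783980912874
switch 17 [127.7 130.5]
box_a [(array([338.1, 177.8,  -1.3]), 0.94), (array([679.9,  89.1,   2.5]), 0.89)]
box_b [(array([338.1, 177.8,  -1.3]), 0.94), (array([679.9,  89.1,   2.5]), 0.89)]
lamp [(array([486.4, 122.5,  -2.4]), 0.71)]
side plate (np.float64(-28.9405978422153), np.float64(-63.86779924904619), (np.float64(490.65505041450194), np.float64(664.5452168501108)))
lamp 5.000000000000497 (np.float64(70.77804994554032), np.float64(139.71023006529163)) [500.9 113.9]
lamp end g 412 242.00018973261618
lamp end g 432 134.87344683178173
lamp end g 478 135.47602854557044
switch 38 [126.2 129. ]
box_a [(array([683.8,  88.3,  -1.8]), 0.92), (array([342.8, 178.9,  -1.8]), 0.66)]
box_b [(array([683.8,  88.3,  -1.8]), 0.92), (array([342.8, 178.9,  -1.8]), 0.66)]
lamp [(array([489.8, 121.8,  -2.1]), 0.91)]
```

View pics/f_top.png

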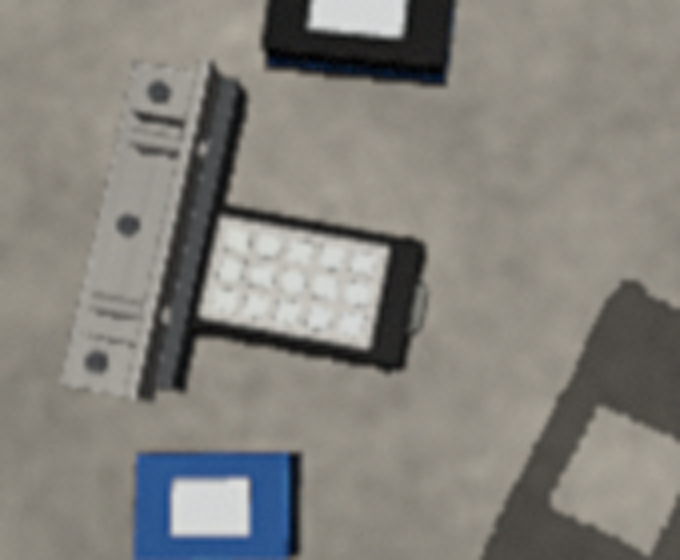

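View pics/f_side.png

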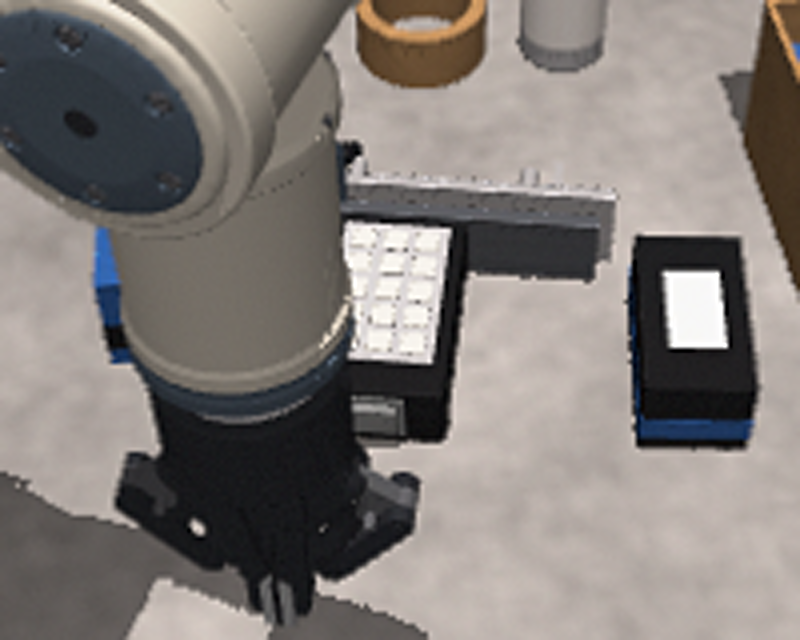

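```bash
python3 - <<'E'
from h import *
from scipy.stats import theilslopes
np.set_printoptions(precision=2,suppress=True,linewidth=150)
a=np.radians(10.45);g=np.array([np.sin(a),np.cos(a)]);f=np.array([np.cos(a),-np.sin(a)])
p,d=optics.read_camera('top');P=cloud('top',p,d)
G=P[:,:2]@g;F=P[:,:2]@f;m=(P[:,2]>47)&(P[:,2]<56)&(F>400)&(F<520)&(G>130)&(G<300)
# long sides
for nm,fn in(('lowF',np.min),('highF',np.max)):
    S=[];T=[]
    for b in np.arange(142,262,5):
        q=m&(G>b)&(G<b+5)
        if q.any():S.append(b+2.5);T.append(fn(F[q]))
    k=theilslopes(T,S)[0];print(nm,np.median(T),'side dev deg',np.degrees(k))
S=[];T=[]
for b in np.arange(416,500,5):
    q=m&(F>b)&(F<b+5);S.append(b+2.5);T.append(G[q].min())
print('end dev deg',np.degrees(theilslopes(T,S)[0]))
f0=np.load('top0.npz');print('plate a',fitplate(cloud('top',f0['p'],f0['d']))[0])
s=monitor.get_state();p,d=optics.read_camera('wrist');cv2.imwrite('pics/fw2.png',p)
P=cloud('wrist',p,d);G=P[:,:2]@g;F=P[:,:2]@f;m=(P[:,2]>47)&(P[:,2]<54)&(G>100)&(G<285)&(F>400)&(F<520);print('wrist pts',m.sum())
S=[];T=[]
for b in np.arange(416,500,4):
    q=m&(F>b)&(F<b+4)
    if q.any():S.append(b+2);T.append(G[q].min())
if len(S)>4:print('wrist end dev deg',np.degrees(theilslopes(T,S)[0]),np.median(T))
q=(F>450)&(F<468)&(P[:,2]>28)&(P[:,2]<42)&(G>95)&(G<150)
if q.any():print('switch face',np.percentile(G[q],3),q.sum())
E
```

```text
lowF 415.58886617671294 side dev deg -0.40760184285875606
highF 502.7344482708576 side dev deg -0.19847634365045322
end dev deg 0.4997883274139042
plate a 10.429281942198491
wrist pts 0
```

View pics/fw2.png

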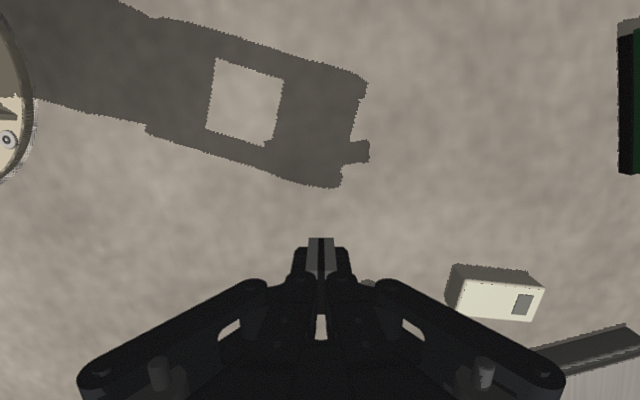

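```bash
python3 -c "
from rig import job,monitor
print(monitor.get_state()['time_s']);print(job.finish_job())"
```

```text
17.8
the job is handed in; nothing more can be done
None
```

The lamp is square against the buffer plate with its switch pushed fully in. I handed the job in at 17.8 s with the gripper clear of everything.

- **Sliding to the stop:** I pushed the lamp with the two fingers either side of the switch, turning it about 7° on the way. The plate was felt at 11–15 N with almost no yaw moment. Just before pressing, the switch face measured 17 mm proud, so it was still out.
- **Pressing the switch:** I pushed it in with the fingers shut. It resisted with about 9 N over roughly 10 mm, then stopped hard at up to 19 N, and I backed away.

**Last checks**
- The switch face is about 8 mm proud, against 7 mm when fully in; the cameras are good to about 2 mm.
- The lamp is within 0.2–0.5° of the plate's angle in the top view, which is about the noise of that measurement.
- The two boxes read within about 5 mm of where they started. I did not re-measure the tape, can, mug, charger or torch, but the arm's path kept clear of them.

**What disagreed:** the fingertips measured about 35 mm higher than the stated tool length implies.
- My first attempt at the switch passed above it without touching. I saw this in the depth images, went 26 mm lower and pressed again.
- For the same reason, the slide to the stop probably pushed near the top edge of the lamp's end. The lamp showed no sign of tipping.

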